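Scrub the empty bottle with the bottle brush

TASK

Wash out the open plastic bottle with the long brush that stands in the steel pot: push the brush right down to the bottom of the bottle and draw it up until the top of the bristles shows at the mouth, three times over. Then stand the brush back in its pot, tip fully down on the pot's floor, and let go. Keep the bottle and the pot standing where they are, and leave the cups, spoon rest and bottle cap alone.

Things in the scene. Friction and masses are not known exactly. Their poses are not given: they have to be found in the camera images.
- bottle: empty translucent plastic bottle without cap, standing loose (90 g) on the 15 mm thick marble slab. 110 mm tall; round body 76 mm across up to 70 mm height, shoulder sloping in from 70 to 88 mm, neck 56 mm across outside, 50 mm inside, from 88 to 110 mm. Walls 3 mm, inner floor 4 mm above the underside. Origin: centre of the underside, z up the bottle's axis.
- bottle_mouth (a point): centre of the bottle's open mouth, on its axis at rim height (110 mm above the underside).
- pot: the brush's pot: heavy plain steel cylinder (about 0.6 kg), 60 mm across, 70 mm tall, open on top, bore 48 mm across, inner floor 6 mm above the underside; stands loose on the marble. Origin: centre of the underside, z up.
- brush: bottle brush, 200 mm long, 90 g, standing upright in the pot, handle up. From the tip up: grey bristle head 0 to 62 mm (37 mm across, stiff core 34 mm, tapering to 24 mm at the flat tip and to the stem above 52 mm), steel stem 8 mm across to 130 mm, round wooden handle 22 mm across to 200 mm. Origin: centre of the tip's end face; z runs along the brush from tip to handle.
- brush_tip (a point): centre of the end face of the brush's bristle tip (same point as the brush's origin).
- brush_grip (a point): point on the brush's axis in the middle of the wooden handle, 165 mm from the tip: a good place to grip.
- cups: bystander: three nested cream melamine cups, one stack, 78 mm across at the rim and 105 mm tall, standing on the marble. Origin: centre of the underside, z up.
- spoon_rest: bystander: white ceramic spoon rest, a shallow dish 96 mm across and 12 mm high with a flat 26 mm wide tongue reaching to 120 mm from the dish centre along its -x; lies on the marble. Origin: under the dish centre.
- cap: bystander: the bottle's white ribbed twist cap, 64 mm across, 20 mm high, lying flat on the marble. Origin: centre of the underside.
- baskets: bystander, fixed: two stacked white plastic baskets, 240 x 190 mm (x by y), 187 mm high overall, holding a pestle, a strainer and saucers; to the robot's left. Origin: centre of the underside.
There are look-alikes about, which are no part of the job. There is more than one size of the pot; the job needs the smaller.

How it is judged:
On the way, in this order (a step that is already met when the one before it is completed fails the run):
1. the brush's tip is at the bottom of the bottle (first stroke), within 12 mm of its inner floor (horizontal distance between brush_tip and bottle below 0.034 m and angle between bottle's own z axis and vertical below 0.25 rad and z of brush_tip in the frame of bottle between -0.005 and 0.016 m), for 0.02 s.
2. the brush is drawn up in the bottle (first stroke) until the tip is 36 mm or more above the bottle's underside (horizontal distance between brush_tip and bottle below 0.034 m and angle between bottle's own z axis and vertical below 0.25 rad and z of brush_tip in the frame of bottle between 0.036 and 0.108 m), for 0.02 s.
3. the brush's tip is at the bottom of the bottle (second stroke), within 12 mm of its inner floor (all of step 1), for 0.02 s.
4. the brush is drawn up in the bottle (second stroke) until the tip is 36 mm or more above the bottle's underside (all of step 2), for 0.02 s.
5. the brush's tip is at the bottom of the bottle (third stroke), within 12 mm of its inner floor (all of step 3), for 0.02 s.
6. the brush is drawn up in the bottle (third stroke) until the tip is 36 mm or more above the bottle's underside (all of step 4), for 0.02 s.
At the end, for the whole second after the job is handed in: The brush stands at rest in its pot, tip inside the bore and within 6 mm of the pot's floor, leaning less than 20 degrees; the pot and the bottle stand upright (within 0.1 rad), each within 50 mm of where it began; cups, spoon rest and cap lie within 30 mm of where they began (horizontal distance between brush_tip and pot below 0.024 m and z of brush_tip in the frame of pot between 0 and 0.012 m and angle between brush's own z axis and vertical below 0.35 rad and linear speed of each of brush, bottle below 0.03 m/s and angle between each of pot, bottle's own z axis and vertical below 0.1 rad and distance of each of pot, bottle from where it was at the start of the episode below 0.05 m and distance of each of cups, spoon_rest, cap from where it was at the start of the episode below 0.03 m); the robot touches nothing.
It fails at once if the bottle is knocked over, lifted or pushed more than 50 mm (angle between bottle's own z axis and vertical above 0.5 rad or distance of bottle from where it was at the start of the episode above 0.05 m).
It fails at once if the cups, the spoon rest or the cap are moved more than 30 mm, or the cups knocked over (distance of any of cups, spoon_rest, cap from where it was at the start of the episode above 0.03 m or angle between cups's own z axis and vertical above 0.4 rad).
It also fails if it takes over 56 s, if anything falls off the work surface, if the arm or the gripper's body presses on something with over 40 N, if the wrist force passes 120 N, or if a joint passes its speed limit or range.

ROBOT

A 6-joint arm with a two-finger parallel gripper is mounted at the origin on the work surface. World frame = base frame: x ahead of the robot, y to its left, z up, the work surface at z = 0. Lengths are in m, angles in rad, forces in N, time in s.
With the tool pointing down it reaches from about 0.275 to 0.725 m from the base axis. Payload 15.9 kg.
Tool frame: the origin (TCP) lies midway between the tips of the shut fingers; the grasp point (between the pads) lies env.pinch_z behind it (env.pinch_z is the distance from the TCP to the grasp point, in m); z points along the fingers, y is the line along which they close (so a half turn about z gives the same grasp; the last joint's range is limited). The gripper opens to 85 mm and grips with 20 to 120 N. Pads are 22 mm wide; open, the fingers measure 114 mm over their backs; the gripper's body (76 mm by 85 mm) begins 54 mm behind the grasp point. The pads swing forward as they close: fully open they stand 13 mm farther back than shut.
Start: joints at [1.18, 0.213, -0.034, 1.323, 0, 1.571], TCP at [0.19, 0.462, 0.231] pointing down, gripper open.
Joint ranges: [-2.98, 2.98], [-0.74, 1.72], [-1.14, 1.35], [-2.1, 2.04], [-1.57, 1.44], [-3.14, 3.14]. Speed limits (rad/s): [1.89, 1.89, 2.39, 2.57, 3.14, 3.14].

INTERFACE

Orientations are given as a unit quaternion [w, x, y, z].
In Python, from station import env, imaging gives the robot as it stands. The module is installed in compiled form; this text tells all that it offers.
- The arm moves only by the shell command python3 -m creep 'ROWS' [FORCE]. ROWS is JSON, a list of rows, each a list of 5 numbers: the opening, from -1 (shut) to 1 (fully open), then the shift along the tool's x, y, z in units of 5 cm (1.0 is 5 cm), then the turn about the tool's z in units of 120 degrees (1.0 is 120 degrees). A call has 1 to 20 rows; each row shifts and turns the commanded pose from where the row before left it, along the tool's axes as they then stand; what a row does not reach is not made up. A row lasts 1/10 s, in which the tool goes at most 50 mm and 8.59 degrees, less where a joint would pass 70% of its speed; a pose out of reach is approached as far as the arm can. A call with a number of a shift or a turn outside -1 to 1 is refused whole. A call with a gripper value outside its range is refused whole. The fingers move at their own pace and stop on an object; FORCE is the grip in N (left out, the last holds). Time passes only in rows, so rows that do not move let the fingers close. It gives the time, the measured TCP pose, the force, the opening and the grip force at its end, in the units of the state.
- env.get_state(): the state, without advancing time (a new reading comes with each control period).
- imaging.read_camera(name): name is "scene" or "top" or "wrist"; returns a dict with "pixels" (400x640x3 uint8, blue, green, red), "range_z" (400x640 float32, m along the optical axis (not along the pixel's ray), 0 where there is no reading), "fovy" (degrees; the focal length in pixels is half the picture's height over the tangent of half this angle, whatever the lens; pixels are square), "cx", "cy" (the principal point, pixels), "world_to_cam" (4x4, takes a point from world to camera coordinates). Camera axes: x right, y down, z forward; pixel columns grow to the right and rows downward; lengths in m; the calibration is good to about 2 mm. A picture is of the moment at which its call begins.
- env.finish_job(): hands the job in; it is judged then, once.
The state is a dict: "time": time; "qpos": joint angles; "qvel": joint speeds; "joint_efforts": joint torques, N m; "position": TCP position; "tool_rot": TCP orientation; "wrist_force": force on the tool from outside, world axes, zero at the start; "wrist_torque": the same for the moment, N m; "finger_gap": finger opening in m; "finger_force": force on a finger pad.
Only numpy, scipy, OpenCV 4.12 (cv2) and the standard library are available. Lean on these libraries where they do the work, as an engineer would, in place of code of your own. Each camera call takes 0.05 s, during which the arm holds its last target. There are 200 camera calls.

## Working session

There is one attempt and no reset: what is moved stays moved. The work goes in short steps, Python scripts to look and compute and a shell command to move; the robot and the scene stay as the last step left them, time stands still between calls to the robot, and variables do not carry over. Pictures are saved under pics/ and viewed, at most 10 in all, crops included, and the job is handed in when it is done.

```bash
mkdir -p pics
cat > h.py <<'E'
import numpy as np, cv2
from station import env, imaging
def cam(n):
    c=imaging.read_camera(n); c['f']=200/np.tan(np.radians(c['fovy'])/2); return c
def cloud(c):
    v,u=np.mgrid[0:400,0:640]; z=c['range_z']
    p=np.stack([(u-c['cx'])*z/c['f'],(v-c['cy'])*z/c['f'],z],-1)
    T=np.linalg.inv(c['world_to_cam']); P=p@T[:3,:3].T+T[:3,3]; P[z==0]=np.nan; return P
def proj(c,p):
    q=c['world_to_cam'][:3,:3]@np.array(p)+c['world_to_cam'][:3,3]
    return c['f']*q[0]/q[2]+c['cx'],c['f']*q[1]/q[2]+c['cy']
E
python3 - <<'E'
from h import *
for n in('scene','top'):
    c=cam(n); cv2.imwrite(f'pics/{n}0.png',c['pixels']); np.savez(f'{n}0.npz',P=cloud(c),**{k:c[k] for k in c})
s=env.get_state(); print(env.pinch_z,s)
E
```

```text
0.0187 {'time': 0.1, 'qpos': array([ 1.17998415e+00,  2.13328196e-01, -3.49415365e-02,  1.32345822e+00,
        3.03214827e-05,  1.57080426e+00]), 'qvel': array([ 0.00225537, -0.00312795,  0.00151375, -0.00015372, -0.00023187,
       -0.00087746]), 'joint_efforts': array([-5.32189952e-04, -6.87249684e+01,  4.87807846e+01,  1.22637048e-02,
       -6.82893528e-06,  2.68933496e-05]), 'position': array([0.19036001, 0.46205878, 0.23087676]), 'tool_rot': array([-1.05314548e-04,  1.94168791e-01,  9.80968024e-01, -4.54002759e-04]), 'wrist_force': array([-0.34205047, -0.26634793,  0.50413986]), 'wrist_torque': array([-0.0225426 , -0.01533656, -0.00239136]), 'finger_force': 0.0, 'finger_gap': 0.08508393814676603}
```

View pics/scene0.png

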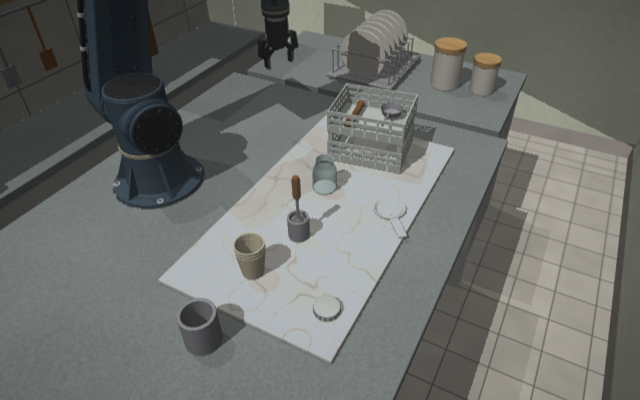

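View pics/top0.png

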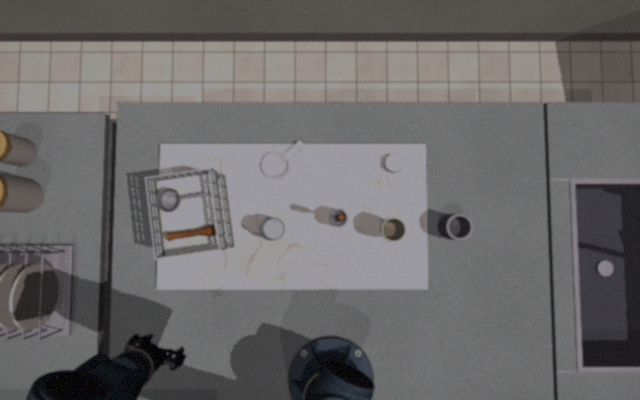

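In the scene view the brush handle is at (296,187) in the small pot at (299,226), and the bottle is at (324,175). In the top view the handle is at (340,217) and the bottle mouth at (272,228).
Look-alikes:
- **Brush:** the pestle in the basket, at top (190,233) and scene (355,110).
- **Pot:** the larger empty pot, at scene (200,325) and top (456,226).
- **Bottle:** the cups at scene (250,255), and the canisters at scene (448,65) and (485,75).

I choose the handle standing in the small pot, and the translucent bottle.

Run:
```python
from h import *
C={n:dict(np.load(f'{n}0.npz')) for n in('scene','top')}
def ray(c,u,v,h):
    T=np.linalg.inv(c['world_to_cam']); d=T[:3,:3]@[(u-c['cx'])/c['f'],(v-c['cy'])/c['f'],1]; o=T[:3,3]
    return o+d*(h-o[2])/d[2]
for n,(u0,u1,v0,v1) in dict(scene=(283,310,168,210),top=(325,352,205,230)).items():
    c=C[n]; hsv=cv2.cvtColor(c['pixels'],cv2.COLOR_BGR2HSV)
    m=((hsv[...,0]<16)|(hsv[...,0]>172))&(hsv[...,1]>90); k=np.zeros_like(m);k[v0:v1,u0:u1]=1; m&=k
    v,u=np.nonzero(m); P=c['P'][m]; P=P[P[:,2]>.13]
    print(n,len(u),u.min(),u.max(),v.min(),v.max(),'P med',np.nanmedian(P,0),'zmax',np.nanmax(P[:,2]),np.nanpercentile(P,[5,95],axis=0).round(3).tolist())
    print(' cam',np.linalg.inv(c['world_to_cam'])[:3,3])
    for z0 in (.14,.16,.18,.20):
        q=P[abs(P[:,2]-z0)<.01]; print('  z',z0,len(q),np.nanmean(q,0) if len(q) else '')
P=C['top']['P']
for nm,(u0,u1,v0,v1),zl in (('bottle',(255,292,212,245),(.10,.15)),('pot',(325,352,203,230),(.06,.1)),('cups',(376,410,214,245),(.1,.14)),('bigpot',(436,475,208,243),(.05,.14))):
    Q=P[v0:v1,u0:u1].reshape(-1,3); Q=Q[(Q[:,2]>zl[0])&(Q[:,2]<zl[1])]
    print(nm,len(Q),Q.mean(0),Q.min(0),Q.max(0))
    if len(Q)>5: print(cv2.minEnclosingCircle(Q[:,:2].astype(np.float32)))
P=C['scene']['P']; Q=P[150:200,305:345].reshape(-1,3);Q=Q[(Q[:,2]>.11)&(Q[:,2]<.13)]; print(len(Q),cv2.minEnclosingCircle(Q[:,:2].astype(np.float32)))
Q=P[205:245,283:315].reshape(-1,3);Q=Q[(Q[:,2]>.078)&(Q[:,2]<.092)]; print(len(Q),cv2.minEnclosingCircle(Q[:,:2].astype(np.float32)))
a=cv2.resize(C['scene']['pixels'][145:250,270:350],None,fx=5,fy=5,interpolation=cv2.INTER_CUBIC);b=cv2.resize(C['top']['pixels'][195:255,245:355],None,fx=4,fy=4,interpolation=cv2.INTER_CUBIC)
o=np.zeros((525,840,3),np.uint8);o[:525,:400]=a;o[:240,400:840]=b;cv2.imwrite('pics/crop.png',o[:,:800])
```

```text
scene 123 292 298 176 198 P med [ 0.54550526 -0.03190914  0.20054486] zmax 0.22462229422621915 [[0.537, -0.035, 0.163], [0.552, -0.024, 0.223]]
 cam [ 1.07282459 -0.84581751  0.97541807]
  z 0.14 0 
  z 0.16 15 [ 0.54450929 -0.03194195  0.16376315]
  z 0.18 27 [ 0.5447671  -0.032399    0.17994227]
  z 0.2 40 [ 0.54618105 -0.0319622   0.20091429]
top 42 337 344 214 220 P med [ 0.53916949 -0.02279055  0.22196675] zmax 0.2269595639957831 [[0.533, -0.032, 0.216], [0.548, -0.014, 0.226]]
 cam [0.5174519  0.03450524 1.35430586]
  z 0.14 0 
  z 0.16 0 
  z 0.18 0 
  z 0.2 0 
bottle 118 [0.50392222 0.19037793 0.11678205] [0.47163366 0.16244076 0.1000167 ] [0.53211862 0.2267466  0.13256753]
((0.5041157603263855, 0.1937386393547058), 0.03311433270573616)
pot 160 [ 0.53820235 -0.02266747  0.08209203] [ 0.51260464 -0.05230794  0.06046262] [0.56778169 0.00604937 0.09140933]
((0.5390750765800476, -0.023667089641094208), 0.029986826702952385)
cups 156 [ 0.50099535 -0.19669597  0.11728345] [ 0.46504724 -0.23200857  0.10004789] [ 0.53807207 -0.15583714  0.128465  ]
((0.5018722414970398, -0.1943293958902359), 0.03864339366555214)
bigpot 451 [ 0.5097592  -0.40611617  0.08723437] [ 0.46776395 -0.44970953  0.05002386] [ 0.55186164 -0.36294719  0.11070451]
((0.5112197995185852, -0.40745747089385986), 0.04462387040257454)
194 ((0.5073953866958618, 0.1944551318883896), 0.03170664235949516)
216 ((0.5448091626167297, -0.023589178919792175), 0.033001359552145004)
```

View pics/crop.png

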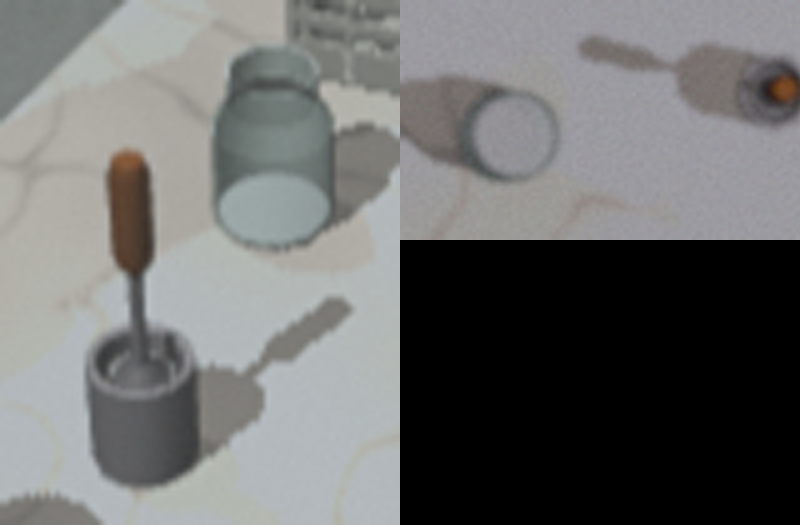

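The crop confirms the choice. The brush stands upright in the small steel pot at about (0.540, -0.024). The bottle is open and upright at about (0.505, 0.193).

I'll lift and turn the tool so y is world x and x is world y, then go over the brush.

```bash
python3 -m creep '[[1,0,0,-0.08,0.07],[1,0,0,-0.08,0.07],[1,0,0,-0.08,0.07],[1,0,0,-0.08,0.07],[1,0,0,-0.08,0.07],[1,0,0,-0.08,0.07],[1,0,0,-0.08,0.07],[1,0,0,-0.08,0.07],[1,0,0,0,0],[1,0,0,0,0]]' 40
python3 -m creep '[[1,-0.48,0.35,0,0],[1,-0.48,0.35,0,0],[1,-0.48,0.35,0,0],[1,-0.48,0.35,0,0],[1,-0.48,0.35,0,0],[1,-0.48,0.35,0,0],[1,-0.48,0.35,0,0],[1,-0.48,0.35,0,0],[1,-0.48,0.35,0,0],[1,-0.48,0.35,0,0],[1,-0.48,0.35,0,0],[1,-0.48,0.35,0,0],[1,-0.48,0.35,0,0],[1,-0.48,0.35,0,0],[1,-0.48,0.35,0,0],[1,-0.48,0.35,0,0],[1,-0.48,0.35,0,0],[1,-0.48,0.35,0,0],[1,0,0,0,0],[1,0,0,0,0]]'
```

```text
time: 1.1
position: [0.1904, 0.4622, 0.263]
tool_rot: [0.0, 0.703, 0.711, -0.0]
wrist_force: [-0.0, 0.7, 1.0]
finger_gap: 0.0852
finger_force: 0.0
time: 3.1
position: [0.5084, 0.0322, 0.2628]
tool_rot: [-0.0, 0.704, 0.71, -0.0]
wrist_force: [-0.8, 0.4, -0.1]
finger_gap: 0.0855
finger_force: 0.0
```

```bash
python3 -m creep '[[1,-0.28,0.16,0,0],[1,-0.28,0.16,0,0],[1,-0.28,0.16,0,0],[1,-0.28,0.16,0,0],[1,0,0,0,0],[1,0,0,0,0]]'
python3 - <<'E'
from h import *
c=cam('wrist');P=cloud(c);cv2.imwrite('pics/w1.png',c['pixels'])
s=env.get_state()['position'];print(s, np.linalg.inv(c['world_to_cam'])[:3,3])
Q=P.reshape(-1,3);Q=Q[np.isfinite(Q[:,2])&(np.hypot(Q[:,0]-.54,Q[:,1]+.024)<.045)]
for a,b in((.15,.2),(.2,.23),(.075,.095)):
    q=Q[(Q[:,2]>a)&(Q[:,2]<b)]
    if len(q)>5: print(a,b,len(q),q.mean(0),cv2.minEnclosingCircle(q[:,:2].astype(np.float32)),q[:,2].max())
print(proj(c,[.54,-.024,.221]),proj(c,[.54,-.024,.085]))
E
```

```text
time: 3.7
position: [0.5411, -0.0237, 0.2631]
tool_rot: [-0.0, 0.705, 0.709, -0.0]
wrist_force: [-0.4, -0.0, 0.5]
finger_gap: 0.0854
finger_force: 0.0
[ 0.5408721  -0.02330155  0.26318246] [0.54029904 0.04948077 0.40657508]
0.15 0.2 433 [ 0.54019123 -0.01623502  0.18153292] ((0.5401108264923096, -0.024441787973046303), 0.011018866673111916) 0.19973771668377882
0.2 0.23 1096 [ 0.54017084 -0.02129     0.21756001] ((0.5401632189750671, -0.0245417058467865), 0.010938082821667194) 0.22395331249302172
0.075 0.095 1530 [ 0.5398856  -0.0197327   0.08282198] ((0.5399443507194519, -0.02469148486852646), 0.029999854043126106) 0.0948658565913072
(np.float64(318.60995055612113), np.float64(229.89322439301844)) (np.float64(319.1558814834818), np.float64(179.1660600964816))
```

View pics/w1.png

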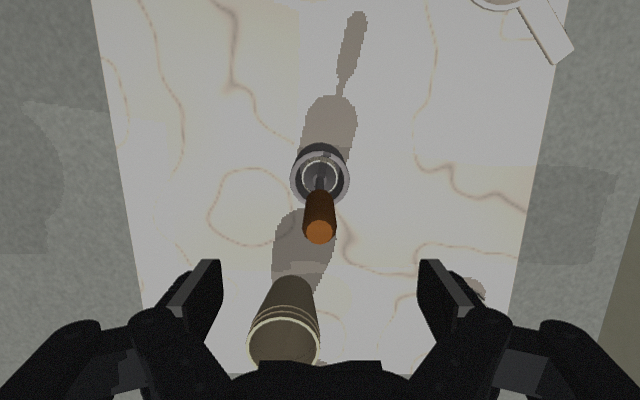

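The wrist view shows the handle top at (319,231), centred between the fingers, with the pot rim around (319,177). The brush is vertical at (0.5401, -0.0245). Next I descend and grip.

```bash
python3 -m creep '[[1,-0.02,-0.02,0.2,0],[1,0,0,0.25,0],[1,0,0,0.25,0],[1,0,0,0.25,0],[1,0,0,0.25,0],[1,0,0,0.25,0],[1,0,0,0.25,0],[1,0,0,0.2,0],[1,0,0,0,0],[-1,0,0,0,0],[-1,0,0,0,0],[-1,0,0,0,0],[-1,0,0,0,0],[-1,0,0,0,0],[-1,0,0,0,0],[-1,0,0,0,0],[-1,0,0,0,0],[-1,0,0,0,0],[-1,0,0,0,0]]' 50
```

```text
time: 5.65
position: [0.5403, -0.0243, 0.1687]
tool_rot: [0.0, 0.705, 0.71, 0.0]
wrist_force: [-1.1, -0.6, 5.1]
finger_gap: 0.0207
finger_force: 49.2
```

```bash
python3 -m creep '[[-1,0,0,-0.1,0],[-1,0,0,-0.2,0],[-1,0,0,-0.32,0],[-1,0,0,-0.32,0],[-1,0,0,-0.32,0],[-1,0,0,-0.32,0],[-1,0,0,-0.32,0],[-1,0,0,-0.32,0],[-1,0,0,-0.2,0],[-1,0,0,-0.1,0],[-1,0,0,0,0]]'
python3 -m creep '[[-1,0.1,-0.02,0,0],[-1,0.2,-0.03,0,0],[-1,0.34,-0.05,0,0],[-1,0.34,-0.05,0,0],[-1,0.34,-0.05,0,0],[-1,0.34,-0.05,0,0],[-1,0.34,-0.05,0,0],[-1,0.34,-0.05,0,0],[-1,0.34,-0.06,0,0],[-1,0.34,-0.06,0,0],[-1,0.34,-0.05,0,0],[-1,0.34,-0.05,0,0],[-1,0.34,-0.05,0,0],[-1,0.2,-0.03,0,0],[-1,0.1,-0.02,0,0],[-1,0,0,0,0],[-1,0,0,0,0],[-1,0,0,0,0]]'
python3 - <<'E'
from h import *
print(env.get_state()['position'])
c=cam('wrist');P=cloud(c);cv2.imwrite('pics/w2.png',c['pixels'])
s=cam('scene');S=cloud(s);cv2.imwrite('pics/s2.png',cv2.resize(s['pixels'][90:220,260:420],None,fx=4,fy=4))
for n,A in(('w',P),('s',S)):
    Q=A.reshape(-1,3);Q=Q[np.isfinite(Q[:,2])&(np.hypot(Q[:,0]-.505,Q[:,1]-.193)<.045)]
    for a,b in((.11,.1275),(.09,.105),(.13,.15),(.15,.165),(.165,.18),(.18,.195),(.195,.22),(.22,.27)):
        q=Q[(Q[:,2]>a)&(Q[:,2]<b)]
        if len(q)>5: print(n,a,b,len(q),q.mean(0).round(4),cv2.minEnclosingCircle(q[:,:2].astype(np.float32)))
E
```

```text
time: 6.75
position: [0.5401, -0.0242, 0.2947]
tool_rot: [0.0, 0.705, 0.71, 0.0]
wrist_force: [0.2, 1.2, -1.1]
finger_gap: 0.0207
finger_force: 49.0
time: 8.55
position: [0.505, 0.192, 0.2943]
tool_rot: [0.0, 0.705, 0.709, -0.0]
wrist_force: [0.4, 0.7, -0.6]
finger_gap: 0.0209
finger_force: 48.9
[0.50499494 0.19195326 0.29431509]
w 0.11 0.1275 511 [0.5038 0.205  0.1234] ((0.5041444301605225, 0.1938462108373642), 0.027925340458750725)
w 0.09 0.105 866 [0.504  0.2121 0.0964] ((0.5042647123336792, 0.19424453377723694), 0.03597215190529823)
w 0.15 0.165 63 [0.5049 0.2067 0.1602] ((0.5044013261795044, 0.19909489154815674), 0.01674349047243595)
w 0.165 0.18 168 [0.5046 0.2066 0.1726] ((0.5049881339073181, 0.1969044804573059), 0.01771404966711998)
w 0.18 0.195 165 [0.5044 0.2065 0.1879] ((0.504378080368042, 0.19802163541316986), 0.01727067492902279)
w 0.195 0.22 1611 [0.5046 0.1949 0.2035] ((0.5045903921127319, 0.1913430392742157), 0.018779432401061058)
w 0.22 0.27 326 [0.5045 0.1945 0.2462] ((0.5045834183692932, 0.1920391321182251), 0.004035215824842453)
s 0.11 0.1275 167 [0.5083 0.1928 0.1188] ((0.5070937275886536, 0.1933003067970276), 0.031786855310201645)
s 0.09 0.105 169 [0.5144 0.1824 0.0971] ((0.5073040723800659, 0.19293484091758728), 0.036922723054885864)
s 0.15 0.165 32 [0.5147 0.1816 0.1601] ((0.5107707977294922, 0.18606235086917877), 0.01610828936100006)
s 0.165 0.18 53 [0.5134 0.1815 0.1728] ((0.5104745030403137, 0.18694961071014404), 0.01731206849217415)
s 0.18 0.195 53 [0.513  0.1814 0.1879] ((0.5082247257232666, 0.18846341967582703), 0.017626166343688965)
s 0.195 0.22 93 [0.5103 0.1861 0.2044] ((0.5080538988113403, 0.19039058685302734), 0.019682008773088455)
s 0.22 0.27 44 [0.5076 0.191  0.2438] ((0.5079198479652405, 0.19058488309383392), 0.007227015215903521)
```

View pics/w2.png

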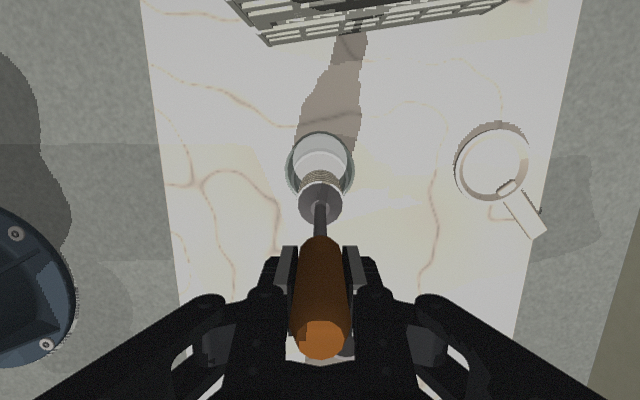

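View pics/s2.png

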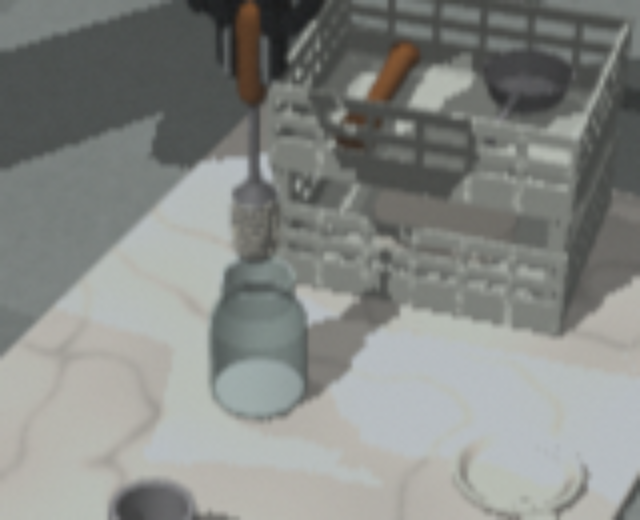

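The wrist view shows the bristle head at (320,200) hanging straight, just in front of the bottle mouth at (320,165). In the scene crop the brush is vertical over the mouth at (262,270). I shift 2 mm in y and go down.

```bash
python3 -m creep '[[-1,0.04,-0.01,0,0],[-1,0,0,0.2,0],[-1,0,0,0.3,0],[-1,0,0,0.3,0],[-1,0,0,0.3,0],[-1,0,0,0.3,0],[-1,0,0,0.3,0],[-1,0,0,0.3,0],[-1,0,0,0.25,0],[-1,0,0,0.18,0],[-1,0,0,0,0],[-1,0,0,0,0]]'
python3 - <<'E'
from h import *
c=cam('wrist');P=cloud(c)
Q=P.reshape(-1,3);Q=Q[np.isfinite(Q[:,2])&(np.hypot(Q[:,0]-.505,Q[:,1]-.193)<.045)]
q=Q[(Q[:,2]>.11)&(Q[:,2]<.128)&(np.hypot(Q[:,0]-.505,Q[:,1]-.193)>.02)];print(len(q),cv2.minEnclosingCircle(q[:,:2].astype(np.float32)))
E
```

```text
time: 9.85
position: [0.5043, 0.1945, 0.1729]
tool_rot: [0.0, 0.705, 0.71, -0.0]
wrist_force: [-0.0, 0.5, -0.8]
finger_gap: 0.0203
finger_force: 48.9
1536 ((0.5041453838348389, 0.19364896416664124), 0.02810688130557537)
```

The brush is down without contact, and the bottle has not moved. Next: up, down, up, down.

```bash
python3 -m creep '[[-1,0,0,-0.2,0],[-1,0,0,-0.3,0],[-1,0,0,-0.3,0],[-1,0,0,-0.2,0],[-1,0,0,0,0],[-1,0,0,0.2,0],[-1,0,0,0.3,0],[-1,0,0,0.3,0],[-1,0,0,0.2,0],[-1,0,0,0,0],[-1,0,0,0,0]]'
python3 -m creep '[[-1,0,0,-0.2,0],[-1,0,0,-0.3,0],[-1,0,0,-0.3,0],[-1,0,0,-0.2,0],[-1,0,0,0,0],[-1,0,0,0.2,0],[-1,0,0,0.3,0],[-1,0,0,0.3,0],[-1,0,0,0.2,0],[-1,0,0,0,0],[-1,0,0,0,0]]'
python3 -m creep '[[-1,0,0,-0.2,0],[-1,0,0,-0.3,0],[-1,0,0,-0.3,0],[-1,0,0,-0.2,0],[-1,0,0,0,0],[-1,0,0,0,0]]'
```

```text
time: 11.0
position: [0.5042, 0.1945, 0.1727]
tool_rot: [-0.0, 0.705, 0.71, -0.0]
wrist_force: [-1.0, 0.1, 0.5]
finger_gap: 0.0208
finger_force: 49.0
time: 12.1
position: [0.5042, 0.1945, 0.1727]
tool_rot: [-0.0, 0.705, 0.71, -0.0]
wrist_force: [0.5, 0.9, -2.0]
finger_gap: 0.0202
finger_force: 49.0
time: 12.7
position: [0.5045, 0.1946, 0.2229]
tool_rot: [0.0, 0.705, 0.71, 0.0]
wrist_force: [-0.1, -0.2, -1.6]
finger_gap: 0.0208
finger_force: 49.1
```

```bash
python3 -m creep '[[-1,0,0,-0.2,0],[-1,0,0,-0.3,0],[-1,0,0,-0.3,0],[-1,0,0,-0.3,0],[-1,0,0,-0.24,0],[-1,0,0,-0.1,0],[-1,0,0,0,0]]'
python3 -m creep '[[-1,-0.1,0.02,0,0],[-1,-0.2,0.03,0,0],[-1,-0.34,0.05,0,0],[-1,-0.34,0.05,0,0],[-1,-0.34,0.05,0,0],[-1,-0.34,0.05,0,0],[-1,-0.34,0.05,0,0],[-1,-0.34,0.06,0,0],[-1,-0.34,0.06,0,0],[-1,-0.34,0.06,0,0],[-1,-0.34,0.05,0,0],[-1,-0.34,0.05,0,0],[-1,-0.34,0.05,0,0],[-1,-0.22,0.03,0,0],[-1,-0.12,0.02,0,0],[-1,0,0,0,0],[-1,0,0,0,0],[-1,0,0,0,0]]'
python3 - <<'E'
from h import *
print(env.get_state()['position'])
c=cam('wrist');P=cloud(c);cv2.imwrite('pics/w3.png',c['pixels'])
Q=P.reshape(-1,3);Q=Q[np.isfinite(Q[:,2])&(np.hypot(Q[:,0]-.54,Q[:,1]+.024)<.045)]
for a,b in((.075,.09),(.15,.165),(.165,.18),(.18,.195),(.195,.22),(.22,.27)):
    q=Q[(Q[:,2]>a)&(Q[:,2]<b)]
    if len(q)>5: print(a,b,len(q),q.mean(0).round(4),cv2.minEnclosingCircle(q[:,:2].astype(np.float32)))
E
```

```text
time: 13.4
position: [0.5046, 0.1946, 0.2952]
tool_rot: [0.0, 0.705, 0.71, 0.0]
wrist_force: [-0.2, 0.4, -0.4]
finger_gap: 0.0204
finger_force: 49.1
time: 15.2
position: [0.5399, -0.0237, 0.2948]
tool_rot: [-0.0, 0.704, 0.71, 0.0]
wrist_force: [1.0, -0.1, -0.4]
finger_gap: 0.021
finger_force: 49.1
[ 0.53988017 -0.02371384  0.29481265]
0.075 0.09 643 [ 0.54   -0.0128  0.0849] ((0.5398086905479431, -0.024576900526881218), 0.029884815216064453)
0.15 0.165 59 [ 0.5399 -0.0089  0.1602] ((0.5396441221237183, -0.01613248884677887), 0.01642557606101036)
0.165 0.18 166 [ 0.5395 -0.0092  0.1725] ((0.5398260951042175, -0.018754977732896805), 0.0177108496427536)
0.18 0.195 171 [ 0.539  -0.009   0.1881] ((0.5392420887947083, -0.01770368590950966), 0.01730472408235073)
0.195 0.22 1609 [ 0.5394 -0.0208  0.204 ] ((0.539328932762146, -0.024192936718463898), 0.018626978620886803)
0.22 0.27 333 [ 0.5394 -0.0211  0.2464] ((0.5394596457481384, -0.02371722087264061), 0.004043688531965017)
```

```bash
python3 -m creep '[[-1,-0.02,0.01,0.2,0],[-1,0,0,0.3,0],[-1,0,0,0.3,0],[-1,0,0,0.3,0],[-1,0,0,0.3,0],[-1,0,0,0.3,0],[-1,0,0,0.3,0],[-1,0,0,0.25,0],[-1,0,0,0.15,0],[-1,0,0,0.1,0],[-1,0,0,0.03,0],[-1,0,0,0,0],[-1,0,0,0,0]]'
```

```text
time: 16.55
position: [0.5407, -0.0252, 0.1687]
tool_rot: [0.0, 0.705, 0.71, 0.0]
wrist_force: [-1.1, 0.4, 2.9]
finger_gap: 0.0208
finger_force: 49.5
```

The brush is back at the height where I gripped it, with light floor contact (2.9 N up). I open slowly, then rise.

```bash
python3 -m creep '[[-0.4,0,0,0,0],[-0.2,0,0,0,0],[0,0,0,0,0],[0.3,0,0,0,0],[0.6,0,0,0,0],[1,0,0,0,0],[1,0,0,0,0],[1,0,0,0,0],[1,0,0,-0.1,0],[1,0,0,-0.25,0],[1,0,0,-0.3,0],[1,0,0,-0.3,0],[1,0,0,-0.3,0],[1,0,0,-0.3,0],[1,0,0,-0.3,0],[1,0,0,-0.2,0],[1,0,0,-0.1,0],[1,0,0,0,0],[1,0,0,0,0],[1,0,0,0,0]]'
python3 - <<'E'
from h import *
c=cam('wrist');P=cloud(c)
Q=P.reshape(-1,3);Q=Q[np.isfinite(Q[:,2])&(np.hypot(Q[:,0]-.54,Q[:,1]+.024)<.045)]
for a,b in((.15,.2),(.2,.23),(.075,.095)):
    q=Q[(Q[:,2]>a)&(Q[:,2]<b)]
    if len(q)>5: print(a,b,len(q),cv2.minEnclosingCircle(q[:,:2].astype(np.float32)),np.median(q[:,2]),q[:,2].max())
s=cam('scene');cv2.imwrite('pics/s3.png',s['pixels'])
E
```

```text
time: 18.55
position: [0.5402, -0.0252, 0.2751]
tool_rot: [-0.0, 0.705, 0.71, -0.0]
wrist_force: [-1.0, 0.2, 0.6]
finger_gap: 0.0857
finger_force: 0.0
0.15 0.2 373 ((0.5404946804046631, -0.025579001754522324), 0.011003056541085243) 0.18229272475888975 0.1999657481862241
0.2 0.23 972 ((0.5405358672142029, -0.025538183748722076), 0.011077391915023327) 0.22056395958195474 0.22408549230580715
0.075 0.095 1440 ((0.5400456786155701, -0.024678101763129234), 0.030009428039193153) 0.0844196551610378 0.0949447622077415
```

View pics/s3.png

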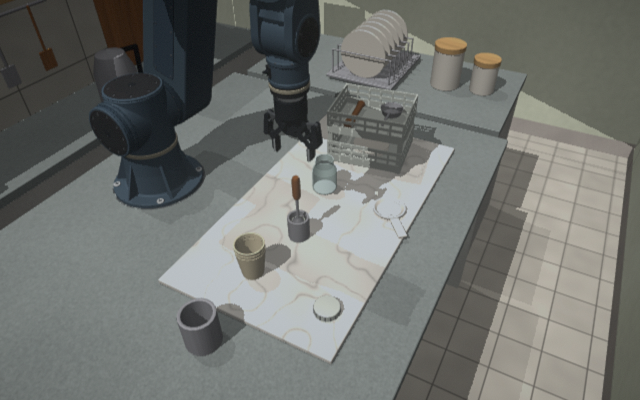

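The brush stands upright in its pot at (297,205), with the handle top at 0.221 m as before. The bottle at (324,175) and the other things are where they were, and the gripper is clear.

```bash
python3 -c "
from station import env
print(env.finish_job())"
```

```text
the job is handed in; nothing more can be done
None
```

I brushed out the bottle with three full strokes, stood the brush back upright on its pot's floor and let go, and handed the job in at about 19 s; the last picture showed the bottle, pot, cups, spoon rest and cap unmoved, but the hand-in returned no verdict.

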